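# Bond a glued model body in the bench press

## Task

Set the freshly glued blue-and-white model body flat and square in the press's pocket, its tongue in the slot, and let go of it. Then flip the red safety catch all the way over to the outside, and only after that pull the press lever fully down by its black handle, so that the pad presses on the model, and finish while still holding it down there: do not let go at the end. Leave the other things on the desk where they are.

Things in the scene. Friction and masses are not known exactly. Their poses are not given: they have to be found in the camera images.
- shell: The model body to be bonded, loose on the desk, 0.10 kg (varies by a third): a block 60 x 40 mm (its x, y) and 30 mm high, lower 16 mm blue, upper 14 mm white with a blue stripe on top. A blue tongue 16 mm wide and 16 mm high (from the underside up) stands out 13 mm from the middle of its -x end. Origin: centre of the underside of the 60 x 40 mm block; z up.
- tongue (a point): Middle of the end face of the model body's tongue, 43 mm from the body's origin along its -x, 8 mm above its underside.
- press: Green bench bonding press, fixed to the desk. Origin on the desk under the pocket's centre; x runs from the press's front (nearer the robot) to the lever hinge at its back, y to the left, z up. Base plate 18 mm thick, x -75 to 140 mm, y -115 to 90 mm.
- pocket (a point): Centre of the pocket's floor, 18 mm above the desk; axes as the press's. The pocket is 64 x 44 mm (x, y), open on top, with aluminium walls 9 mm thick whose highest edges, flared outwards as a lead-in, stand 15 mm above the floor. The front (-x) wall has a slot 20 mm wide in its middle, through to the front, for the tongue: the seated body's axes then match the press's. Seated, the body rests on the floor and its top stands 30 mm above it.
- lever (a joint): Press lever angle, rad: 0 = open, leaning 0.12 rad back beyond upright; grows as the handle is pulled over towards the press's front (-x) and down; 1.69 = end stop, lever level. A spring drives it back to 0 if let go. Pulling takes about 3 N at the handle at first, and 12 to 15 N down at the end stop. While the red catch is upright it blocks the lever at about 0.15 rad.
- lever_hinge (a point): Middle of the lever's hinge axis, which runs along the press's y: 115 mm behind the pocket's centre and 80 mm above the desk. The lever is a steel frame of two side arms (68 mm left and right of the middle, 10 mm wide) joined by a cross bar 115 mm from the hinge, and by the handle.
- handle: Black round bar between the ends of the lever's arms, 16 mm diameter, 124 mm of free length along the press's y, 190 mm from the hinge axis. Origin at the bar's centre. It stands about 269 mm above the desk when open, and at 80 mm above the desk, 75 mm in front of the pocket's centre, at the end stop. The bar is a sleeve that spins freely on its axle, so its own x and z axes mean nothing.
- pad: Black round pressure pad under the middle of the lever's cross bar, 28 mm diameter, sprung (14 mm travel). Origin on the cross bar's axis. With the model seated it meets the model's top about 0.07 rad before the lever's end stop, and presses with about 10 N at the stop.
- catch (a joint): Safety catch angle, rad: 0 to 0.2 at the start = upright, blocking the lever; grows as its thumb plate is tipped to the press's outside (-y); 1.6 = end stop, lying flat outwards. Friction holds it where it is left; about 1.5 N at the thumb plate's top moves it.
- catch_thumb (a point): Middle of the top edge of the catch's red thumb plate, near the press's right front. The plate is 24 mm wide (press's x), 6 mm thick and reaches 52 mm from the catch's axis. A taller red stop plate on the same shaft, 139 mm further back, stands before the lever's right arm and turns with it.
- catch_axis (a point): Point on the catch's shaft axis at the thumb plate: the axis runs along the press's x, 45 mm above the desk, 90 mm right (-y) of the pocket's centre; this point is 35 mm in front of it.
- marker: Bystander: black marker with grey cap lying on the desk, 135 x 19 mm. Origin under its middle.
- highlighter: Bystander: green and pink highlighter lying on the desk, 115 x 21 mm. Origin under its middle.
- eraser: Bystander: blue and white eraser, 46 x 22 x 13 mm. Origin under its middle.
- foam_house: Bystander: little white and grey house model without tongue, 50 x 50 x 50 mm. Origin under its middle.
- mug: Bystander: blue mug, 80 mm across, 92 mm high. Origin under its middle.
- tape_roll: Bystander: yellow roll of tape lying flat, 76 mm across, 24 mm high. Origin under its middle.
Mind the look-alikes: they are no part of the job. Of the things like the shell, leave any that is green; of the rest the larger one is meant.

How it is judged:
By the outcome, as a careful person would: the job done as asked, in the order asked, and still so for the second after the job is handed in, while the arm keeps its last pose, push and grip.
It also fails if it takes over 67 s, if anything falls off the work surface, if the arm or the gripper's body presses on something with over 40 N, if the wrist force passes 120 N, or if a joint passes its speed limit or range.

## Robot

A 7-joint arm with a two-finger parallel gripper is mounted at the origin on the work surface. World frame = base frame: x ahead of the robot, y to its left, z up, the work surface at z = 0. Lengths are in m, angles in rad, forces in N, time in s.
With the tool pointing down it reaches from about 0.425 to 0.825 m from the base axis. Payload 3.6 kg.
Tool frame: the origin (TCP) lies between the finger pads; the fingertips stand 8 mm ahead of it and the grasp point (between the pads) lies 11 mm behind it; z points along the fingers, y is the line along which they close (so a half turn about z gives the same grasp; the last joint's range is limited). The gripper opens to 93 mm and grips with 3 to 60 N. Pads are 15 mm wide; open, the fingers measure 128 mm over their backs; the gripper's body (75 mm by 188 mm) begins 65 mm behind the grasp point.
Start: joints at [1.121, 0.615, -0.013, 1.423, 0.008, 1.103, -0.04], TCP at [0.267, -0.592, 0.227] pointing down, gripper open.
Joint ranges: [-3.12, 3.12], [-0.3, 2.06], [-1.34, 1.32], [0.26, 2.42], [-1.36, 4.5], [0.01, 1.98], [-2.84, 2.84]. Speed limits (rad/s): [2.79, 2.79, 3.14, 3.14, 3.14, 3.14, 3.14].

## Interface

Orientations are given as a unit quaternion [x, y, z, w].
In Python, from rig import telemetry, optics, workorder gives the robot as it stands.
- The arm moves only by the shell command python3 -m inch 'ROWS'. ROWS is a JSON object of lists of equal length, an entry for each row: "grip": the gripper command: -1 is fully open, 1 is shut, values between are in proportion; "slide": the shift along the tool's x, y, z in cm, a list of three; "dr": the turn, a rotation vector about the tool's x, y, z in units of 6 degrees (1.0 is 6 degrees), a list of three. A call has 1 to 8 rows; each row shifts and turns the commanded pose from where the row before left it, along the tool's axes as they then stand; what a row does not reach is not made up. A row lasts 1/8 s, in which the tool goes at most 62.5 mm and 10.7 degrees, less where a joint would pass 70% of its speed; a pose out of reach is approached as far as the arm can. A call is refused whole if a number of a shift passes 6.25 or a number of a turn 1, either way. A call with a gripper value outside its range is refused whole. The fingers move at their own pace and stop on an object; the grip force is fixed at half the most. Time passes only in rows, so rows that do not move let the fingers close. It gives the time, the measured TCP pose, the force, the opening and the grip force at its end, in the units of the state.
- telemetry.get_obs(): the state, without advancing time (a new reading comes with each control period).
- optics.capture(name): name is "side" or "top" or "wrist"; returns the picture (420x560x3 uint8, red, green, blue); there is no depth.
- optics.camera_params(name): a dict with "mtx" (3x3 intrinsics, pixels), "distortion" ([k1, k2, p1, p2, k3] as OpenCV has them; the pictures are not rectified), "xyz" and "rotation" of the camera in the world; the wrist camera has in their place "hand_eye" (4x4, takes a point from camera to tool coordinates, whose origin is the TCP and whose axes are the flange's). Camera axes: x right, y down, z forward; pixel columns grow to the right and rows downward; lengths in m; the calibration is good to about 2 mm. A picture is of the moment at which its call begins: read the wrist's pose just before it. camera_params takes no time and is no camera call.
- workorder.finish_job(): hands the job in; it is judged then, once.
The state is a dict: "time_s": time; "joint_positions": joint angles; "joint_velocities": joint speeds; "effort": joint torques, N m; "tcp_pos": TCP position; "tool_rot": TCP orientation; "ft_force": force on the tool from outside, world axes, zero at the start; "ft_torque": the same for the moment, N m; "finger_gap": finger opening in m; "finger_force": force on a finger pad.
Only numpy, scipy, OpenCV 4.12 (cv2) and the standard library are available. Lean on these libraries where they do the work, as an engineer would, in place of code of your own. Each camera call takes 0.05 s, during which the arm holds its last target. There are 200 camera calls.

## Working session

There is one attempt and no reset: what is moved stays moved. The work goes in short steps, Python scripts to look and compute and a shell command to move; the robot and the scene stay as the last step left them, time stands still between calls to the robot, and variables do not carry over. Pictures are saved under pics/ and viewed, at most 10 in all, crops included, and the job is handed in when it is done.

```bash
mkdir -p pics; ls
python3 - <<'E'
from rig import telemetry, optics
import cv2,numpy as np
s=telemetry.get_obs();print(s)
for n in("top","side"):
    im=optics.capture(n);cv2.imwrite(f"pics/{n}0.png",im[:,:,::-1]);print(optics.camera_params(n))
print(optics.camera_params("wrist"))
E
```

```text
pics
{'time_s': 0.0, 'joint_positions': array([ 1.12049292,  0.61592132, -0.01261187,  1.4248894 ,  0.00811353,
        1.10341566, -0.04040407]), 'joint_velocities': array([-0.00086863,  0.00158301,  0.0001444 ,  0.00125765, -0.00025409,
       -0.00179634, -0.00040314]), 'effort': array([-2.15281045e-05, -4.58940625e+01,  2.09050491e-01, -1.65747893e+01,
       -6.10485091e-02,  2.05014838e-02,  2.43235818e-04]), 'tcp_pos': array([ 0.2669829 , -0.59178647,  0.22548297]), 'tool_rot': array([ 9.77625086e-01,  2.10350954e-01, -2.97239850e-04, -1.25696645e-03]), 'ft_force': array([-0.57663211,  0.94409728, -0.05118308]), 'ft_torque': array([-0.03905663,  0.02562804,  0.01649296]), 'finger_force': 0.0, 'finger_gap': 0.09272378346997626}
{'mtx': array([[416.83471396,   0.        , 281.67648968],
       [  0.        , 416.83471396, 205.95052451],
       [  0.        ,   0.        ,   1.        ]]), 'distortion': array([-0.02177996,  0.        ,  0.        ,  0.        ,  0.        ]), 'xyz': array([ 0.43848728, -0.05727575,  1.36491275]), 'rotation': array([-0.69706571,  0.71589114, -0.02
[... 298 characters left out ...]
, 0.65248197, 0.91367568]), 'rotation': array([-0.26281745,  0.87490343, -0.38777284,  0.12289511])}
{'mtx': array([[374.19051532,   0.        , 281.65007895],
       [  0.        , 374.19051532, 206.60697092],
       [  0.        ,   0.        ,   1.        ]]), 'distortion': array([0.01356636, 0.        , 0.        , 0.        , 0.        ]), 'hand_eye': array([[ 7.53748892e-04, -9.55234084e-01, -2.95850090e-01,
         8.31949198e-02],
       [ 9.99999565e-01,  8.82497869e-04, -3.01651014e-04,
        -4.48061867e-05],
       [ 5.49234404e-04, -2.95849734e-01,  9.55234334e-01,
        -1.56813089e-01],
       [ 0.00000000e+00,  0.00000000e+00,  0.00000000e+00,
         1.00000000e+00]])}
```

View pics/top0.png

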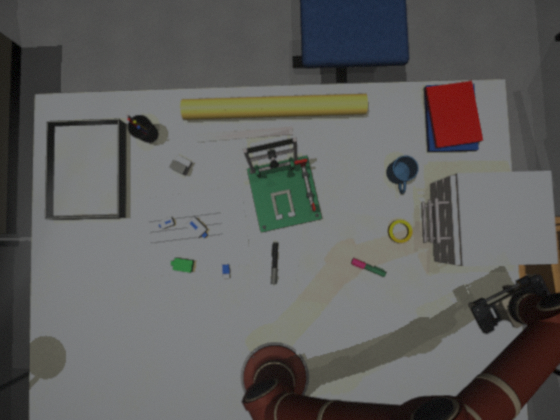

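View pics/side0.png

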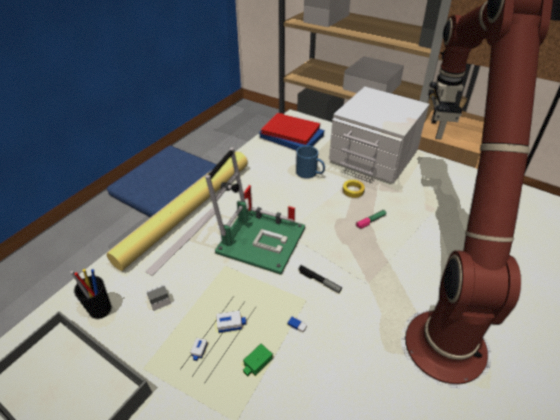

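The top view shows the press at about (284,195), its hinge at the far side and the catch at (312,185). The larger blue-white body is at (199,227), with the smaller look-alike at (166,222) and the green one at (182,265). I'll measure the press and the shell next.

```bash
cat > h.py <<'E'
import numpy as np,cv2,json
from scipy.spatial.transform import Rotation as R
from rig import telemetry,optics
def cam(n,s=None):
    p=optics.camera_params(n)
    if n!="wrist": return p,np.array(p["xyz"]),R.from_quat(p["rotation"]).as_matrix()
    T=np.eye(4);T[:3,:3]=R.from_quat(s["tool_rot"]).as_matrix();T[:3,3]=s["tcp_pos"]
    T=T@p["hand_eye"];return p,T[:3,3],T[:3,:3]
def rays(c,uv):
    p,o,M=c
    q=cv2.undistortPoints(np.array(uv,float).reshape(-1,1,2),p["mtx"],p["distortion"]).reshape(-1,2)
    return np.c_[q,np.ones(len(q))]@M.T
def plane(c,uv,z):
    d=rays(c,uv);return c[1]+d*((z-c[1][2])/d[:,2])[:,None]
def proj(c,X):
    p,o,M=c
    return cv2.projectPoints(((np.atleast_2d(X)-o)@M).reshape(-1,1,3),np.zeros(3),np.zeros(3),p["mtx"],p["distortion"])[0].reshape(-1,2)
def hsv(im): return cv2.cvtColor(im,cv2.COLOR_RGB2HSV)
def blobs(m,amin=20):
    m=m.astype(np.uint8);return [c for c in cv2.findContours(m,cv2.RETR_EXTERNAL,cv2.CHAIN_APPROX_NONE)[0] if cv2.contourArea(c)>amin]
E
python3 - <<'E'
from h import *
im=cv2.imread("pics/top0.png")[:,:,::-1].copy();H=hsv(im);c=cam("top")
g=(H[...,0]>50)&(H[...,0]<90)&(H[...,1]>100)
for b in blobs(g,300):
    hull=plane(c,b.reshape(-1,2),0.018)[:,:2].astype(np.float32)
    r=cv2.minAreaRect(hull*1000);print("green",r,cv2.boxPoints(r).round())
bl=(H[...,0]>100)&(H[...,0]<130)&(H[...,1]>110)
bl[:205]=0;bl[245:]=0;bl[:,:150]=0;bl[:,225:]=0
for b in blobs(bl,3):print("blue",b.reshape(-1,2).mean(0),cv2.contourArea(b),plane(c,[b.reshape(-1,2).mean(0)],.02))
cr=im[190:300,140:250];a=cv2.resize(cr,None,fx=5,fy=5,interpolation=cv2.INTER_CUBIC);cv2.imwrite("pics/crop1.png",a[:,:,::-1])
E
```

```text
green ((583.7720336914062, -43.65895080566406), (206.39422607421875, 195.9041748046875), 11.98924732208252) [[ 462.   31.]
 [ 503. -161.]
 [ 705. -118.]
 [ 664.   74.]]
blue [204.22222222 234.66666667] 8.5 [[0.45812234 0.21589526 0.02      ]]
blue [193.08333333 225.        ] 9.0 [[0.49030686 0.25178718 0.02      ]]
```

View pics/crop1.png

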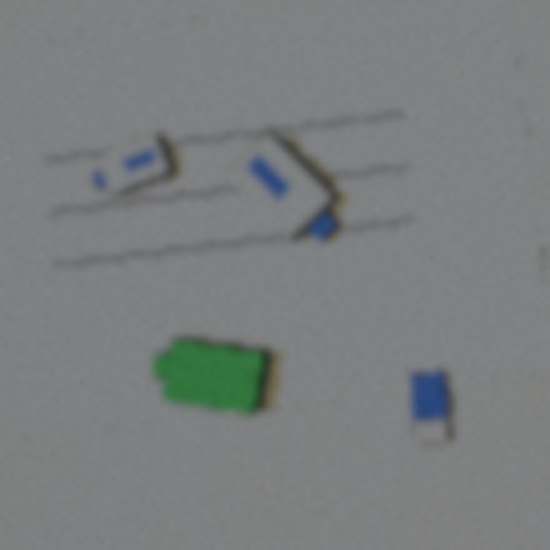

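```bash
cat > go.py <<'E'
# usage: go.py x y z yawdeg  -> shift in present tool axes (cm), remaining turn (units of 6 deg, tool axes), to tool-down pose with tool x at yaw
import sys;from h import *
x,y,z,w=map(float,sys.argv[1:5]);s=telemetry.get_obs();M=R.from_quat(s["tool_rot"])
D=R.from_euler("z",w,degrees=True)*R.from_quat([1,0,0,0])
print("shift",(M.inv().apply(np.array([x,y,z])-s["tcp_pos"])*100).round(2),"turn",(np.degrees((M.inv()*D).as_rotvec())/6).round(2),"shift if turned first",(D.inv().apply(np.array([x,y,z])-s["tcp_pos"])*100).round(2))
E
python3 go.py .45 -.1 .225 24.3; python3 go.py .483 .243 .17 48
```

```text
shift [ 36.91 -37.31   0.14] turn [-0.02  0.   -0.  ] shift if turned first [ 36.92 -37.3    0.06]
shift [ 54.03 -67.2    5.71] turn [-0.02 -0.   -3.95] shift if turned first [ 76.5  -39.81   5.56]
```

```bash
python3 -m inch '{"grip":[-1,-1,-1,-1,-1,-1,-1,-1],"slide":[[4.2,-4.2,0],[4.2,-4.2,0],[4.2,-4.2,0],[4.2,-4.2,0],[4.2,-4.2,0],[4.2,-4.2,0],[4.2,-4.2,0],[4.2,-4.2,0]],"dr":[[0,0,0],[0,0,0],[0,0,0],[0,0,0],[0,0,0],[0,0,0],[0,0,0],[0,0,0]]}'; python3 go.py .483 .243 .17 48
```

```text
time_s: 1.1
tcp_pos: [0.4357, -0.1462, 0.2266]
tool_rot: [0.978, 0.21, -0.0, -0.0]
ft_force: [-0.1, -0.4, -0.4]
finger_gap: 0.0933
finger_force: 0.0
shift [ 20.31 -33.53   5.66] turn [-0.    0.   -3.95] shift if turned first [ 32.09 -22.52   5.66]
```

```bash
python3 -m inch '{"grip":[-1,-1,-1,-1,-1,-1,-1,-1],"slide":[[2.8,-4.8,0.8],[2.9,-4.8,0.8],[2.9,-4.8,0.8],[2.9,-4.8,0.8],[2.9,-4.8,0.8],[2.9,-4.8,0.8],[3,-4.7,0.8],[0,0,0]],"dr":[[0,0,0],[0,0,0],[0,0,0],[0,0,0],[0,0,0],[0,0,0],[0,0,-1],[0,0,-1]]}';python3 -m inch '{"grip":[-1,-1,-1],"slide":[[0,0,0],[0,0,0],[0,0,0]],"dr":[[0,0,-1],[0,0,-1],[0,0,0]]}'
python3 - <<'E'
from h import *
s=telemetry.get_obs();im=optics.capture("wrist");cv2.imwrite("pics/w1.png",im[:,:,::-1]);print(s["tcp_pos"],s["tool_rot"].tolist())
json.dump({k:list(map(float,s[k])) for k in("tcp_pos","tool_rot")},open("w1.json","w"))
E
```

```text
time_s: 2.1
tcp_pos: [0.4811, 0.247, 0.1697]
tool_rot: [0.948, 0.317, -0.0, -0.002]
ft_force: [1.3, -0.8, 0.3]
finger_gap: 0.0925
finger_force: 0.0
time_s: 2.48
tcp_pos: [0.4824, 0.2406, 0.1703]
tool_rot: [0.913, 0.408, -0.001, -0.0]
ft_force: [-0.3, 0.8, 0.6]
finger_gap: 0.0928
finger_force: 0.0
[0.4824145  0.24056504 0.17028418] [0.9128090578104695, 0.4083862899797916, -0.0005014510305418104, -0.00010335651112200811]
```

View pics/w1.png

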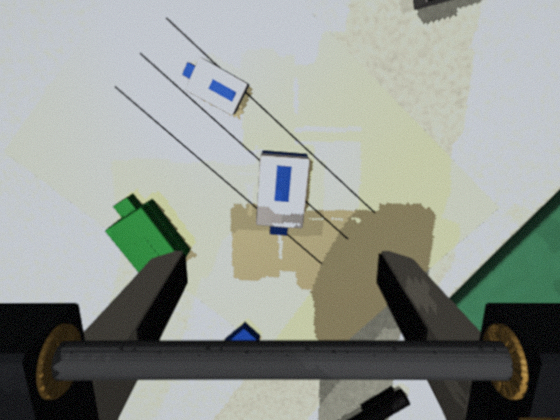

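The wrist view shows the shell with its white top centred at about (283,189), tongue at (279,231) facing the robot. The smaller look-alike is at (217,85).

Run:
```python
from h import *
im=cv2.imread("pics/w1.png")[:,:,::-1].copy();H=hsv(im);s=json.load(open("w1.json"));c=cam("wrist",s)
bl=(H[...,0]>100)&(H[...,0]<130)&(H[...,1]>130)&(H[...,2]>60);m=np.zeros_like(bl);m[140:240,250:320]=1;bl&=m
for b in blobs(bl,20):
    z=.03 if b[:,0,1].mean()<215 else .016
    P=plane(c,b.reshape(-1,2),z)[:,:2].astype(np.float32)*1000;r=cv2.minAreaRect(P);print(r,cv2.boxPoints(r).round(1).tolist())
P=plane(c,[(261,151),(309,153),(304,228),(257,225)],.03);print((P*1000).round(1),P.mean(0))
d=(P[0]+P[1]-P[2]-P[3]);print("yaw",np.degrees(np.arctan2(d[1],d[0])),np.linalg.norm(d)/2)
```

```text
((456.6017150878906, 216.16226196289062), (5.824225902557373, 13.486879348754883), 43.1756706237793) [[449.8999938964844, 219.10000610351562], [459.1000061035156, 209.3000030517578], [463.29998779296875, 213.1999969482422], [454.1000061035156, 223.10000610351562]]
((490.02496337890625, 248.22238159179688), (28.63984489440918, 10.625526428222656), 43.70621109008789) [[476.0, 242.1999969482422], [483.29998779296875, 234.5], [504.0, 254.3000030517578], [496.70001220703125, 262.0]]
[[495.  279.4  30. ]
 [522.4 252.8  30. ]
 [478.  207.2  30. ]
 [450.1 235.7  30. ]] [0.48638369 0.24378027 0.03      ]
yaw 44.96004736693902 0.06315414626776543
```

```bash
python3 go.py .4865 .244 .025 44
```

```text
shift [ 0.53  0.08 14.54] turn [-0.    0.01  0.69] shift if turned first [ 0.53  0.03 14.54]
```

```bash
python3 -m inch '{"grip":[-1,-1,-1,-1,-1,-1,1,1],"slide":[[0.5,0,3],[0,0.05,4],[0,0,4],[0,0,2.5],[0,0,1],[0,0,0],[0,0,0],[0,0,0]],"dr":[[0,0,0.7],[0,0,0],[0,0,0],[0,0,0],[0,0,0],[0,0,0],[0,0,0],[0,0,0]]}';python3 -m inch '{"grip":[1,1,1],"slide":[[0,0,0],[0,0,0],[0,0,0]],"dr":[[0,0,0],[0,0,0],[0,0,0]]}'
```

```text
time_s: 3.52
tcp_pos: [0.487, 0.2446, 0.0268]
tool_rot: [0.927, 0.375, 0.001, -0.0]
ft_force: [1.0, 0.4, -0.1]
finger_gap: 0.0775
finger_force: 0.0
time_s: 3.9
tcp_pos: [0.4864, 0.2442, 0.0258]
tool_rot: [0.927, 0.375, 0.0, -0.0]
ft_force: [-0.5, 0.8, -0.2]
finger_gap: 0.0479
finger_force: 0.0
```

```bash
python3 -m inch '{"grip":[1,1,1,1,1,1,1,1],"slide":[[0,0,0],[0,0,0],[0,0,-2],[0,0,-4],[0,0,-5],[0,0,-5],[0,0,-2],[0,0,0]],"dr":[[0,0,0],[0,0,0],[0,0,0],[0,0,0],[0,0,0],[0,0,0],[0,0,0],[0,0,0]]}'; python3 go.py .48 -.05 .2 12
```

```text
time_s: 4.9
tcp_pos: [0.4869, 0.2446, 0.207]
tool_rot: [0.927, 0.375, 0.002, -0.0]
ft_force: [-0.3, 0.4, -1.4]
finger_gap: 0.0395
finger_force: 30.0
shift [-20.99  20.68   0.65] turn [ 0.   -0.03  5.35] shift if turned first [-6.8  28.67  0.7 ]
```

```bash
python3 -m inch '{"grip":[1,1,1,1,1,1,1,1],"slide":[[0,0,0],[0,0,0],[0,0,0],[0,0,0],[0,0,0],[0,0,0],[-1.1,4.8,0],[-1.1,4.8,0]],"dr":[[0,0,0.9],[0,0,0.9],[0,0,0.9],[0,0,0.9],[0,0,0.9],[0,0,0.9],[0,0,0],[0,0,0]]}';python3 -m inch '{"grip":[1,1,1,1,1,1],"slide":[[-1.1,4.8,0],[-1.1,4.8,0.3],[-1.1,4.8,0.3],[-1.1,4.7,0],[0,0,0],[0,0,0]],"dr":[[0,0,0],[0,0,0],[0,0,0],[0,0,0],[0,0,0],[0,0,0]]}'
python3 - <<'E'
from h import *
s=telemetry.get_obs();im=optics.capture("wrist");cv2.imwrite("pics/w2.png",im[:,:,::-1])
json.dump({k:list(map(float,s[k])) for k in("tcp_pos","tool_rot")},open("w2.json","w"))
E
```

```text
time_s: 5.9
tcp_pos: [0.4829, 0.1446, 0.2036]
tool_rot: [0.995, 0.103, -0.002, 0.001]
ft_force: [0.0, -0.6, -0.8]
finger_gap: 0.0397
finger_force: 30.0
time_s: 6.65
tcp_pos: [0.479, -0.0495, 0.1984]
tool_rot: [0.995, 0.102, -0.001, -0.001]
ft_force: [-0.0, 0.4, -1.4]
finger_gap: 0.0396
finger_force: 30.0
```

View pics/w2.png

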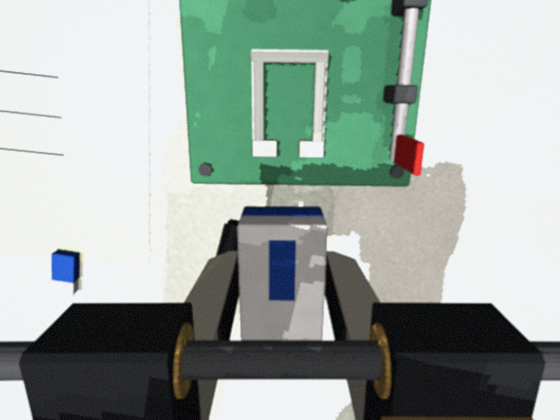

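The wrist view shows the pocket U at columns 251–328, rows 50–157, with the slot opening at columns 277–300. The plate's front edge is at row ~183, the red thumb plate at (410,153), and the shell is held square in the gripper.

Run:
```python
from h import *
im=cv2.imread("pics/w2.png")[:,:,::-1].copy();H=hsv(im);s=json.load(open("w2.json"));c=cam("wrist",s)
gr=(H[...,0]>50)&(H[...,0]<90)&(H[...,1]>70)
print("tool yaw",np.degrees(2*np.arctan2(s["tool_rot"][1],s["tool_rot"][0])))
# plate front edge: last green row per column
cols=np.arange(200,260);cols=np.r_[cols,np.arange(330,400)]
ed=np.array([(u,np.where(gr[165:195,u])[0].max()+165.5) for u in cols if gr[165:195,u].any()],float)
P=plane(c,ed,.018)[:,:2];k=np.polyfit(P[:,1],P[:,0],1);print("front edge x=%.4f y+%.4f"%tuple(k),"yaw",np.degrees(np.arctan(-k[0])))
for v in range(180,186,5):print(v)
rs=gr[150,150:250];print("left plate edge px rows",[(v,150+np.where(gr[v,150:250])[0].min()) for v in(20,80,140,175)])
w=H[...,1]<60
for v in range(45,165,8):
    x=np.where(w[v,240:340])[0]+240
    runs=np.split(x,np.where(np.diff(x)>1)[0]+1);print(v,[(r[0],r[-1]) for r in runs if len(r)>2])
for u in(270,290,310,257,320):
    x=np.where(w[40:170,u])[0]+40;runs=np.split(x,np.where(np.diff(x)>1)[0]+1);print("col",u,[(r[0],r[-1]) for r in runs if len(r)>2])
```

```text
tool yaw 11.698540826714718
front edge x=-0.1958 y+0.4697 yaw 11.07609938025585
180
185
left plate edge px rows [(20, np.int64(181)), (80, np.int64(185)), (140, np.int64(189)), (175, np.int64(191))]
45 []
53 [(np.int64(251), np.int64(328))]
61 [(np.int64(251), np.int64(328))]
69 [(np.int64(251), np.int64(263)), (np.int64(315), np.int64(327))]
77 [(np.int64(251), np.int64(263)), (np.int64(315), np.int64(327))]
85 [(np.int64(251), np.int64(263)), (np.int64(314), np.int64(326))]
93 [(np.int64(251), np.int64(263)), (np.int64(314), np.int64(326))]
101 [(np.int64(251), np.int64(263)), (np.int64(314), np.int64(325))]
109 [(np.int64(252), np.int64(263)), (np.int64(313), np.int64(325))]
117 [(np.int64(252), np.int64(263)), (np.int64(313), np.int64(325))]
125 [(np.int64(252), np.int64(263)), (np.int64(313), np.int64(324))]
133 [(np.int64(252), np.int64(263)), (np.int64(313), np.int64(324))]
141 [(np.int64(252), np.int64(276)), (np.int64(299), np.int64(324))]
149 [(np.int64(252), np.int64(277)), (np.int64(299), np.int64(323))]
157 [(np.int64(300), np.int64(322))]
col 270 [(np.int64(49), np.int64(62)), (np.int64(140), np.int64(156))]
col 290 [(np.int64(49), np.int64(62))]
col 310 [(np.int64(49), np.int64(62)), (np.int64(140), np.int64(157))]
col 257 [(np.int64(49), np.int64(156))]
col 320 [(np.int64(50), np.int64(157))]
```

Run:
```python
from h import *
im=cv2.imread("pics/w2.png")[:,:,::-1].copy();H=hsv(im);s=json.load(open("w2.json"));c=cam("wrist",s)
L=[(251,60),(251,85),(252,110),(252,133)];Rr=[(329,60),(327,85),(326,110),(325,133)]
A=plane(c,L,.033)[:,:2];B=plane(c,Rr,.033)[:,:2];mid=(A+B)/2
print("width",np.linalg.norm(A-B,axis=1));
d=mid[0]-mid[-1];yaw=np.arctan2(d[1],d[0]);
fl=[np.degrees(np.arctan2(*(q[0]-q[-1])[::-1])) for q in(A,B)];print("yaw",np.degrees(yaw),fl)
yaw=np.radians(11.3);e=np.array([np.cos(yaw),np.sin(yaw)]);n=np.array([-e[1],e[0]])
tcp=np.array(s["tcp_pos"][:2])
f=lambda p:((p-tcp)@e*1e3).round(1);g=lambda p:((p-tcp)@n*1e3).round(1)
print("mid y",g(mid),"slot y",g(plane(c,[(277,145),(299,145),(277.5,149),(299,149)],.033)[:,:2]))
print("front outer/inner/back inner/back outer x",f(plane(c,[(270,150),(270,140),(290,63),(290,49)],.033)[:,:2]), "front foot at z.018",f(plane(c,[(270,156.5),(310,157.5)],.018)[:,:2]))
k=plane(c,[(290,183.5)],.018)[:,:2];print("plate front",f(k))
# catch thumb
rd=((H[...,0]<8)|(H[...,0]>172))&(H[...,1]>150)
for b in blobs(rd,50):
    for z in(.045,.07,.097):q=plane(c,b.reshape(-1,2),z)[:,:2];print("red",z,"x",f(q.min(0)),f(q).min(),f(q).max(),"y",g(q).min(),g(q).max())
# shell in tool frame
bl=(H[...,0]>100)&(H[...,0]<130)&(H[...,1]>130);m=np.zeros_like(bl);m[225:310,260:310]=1
for b in blobs(bl&m,20):
    q=plane(c,b.reshape(-1,2),s["tcp_pos"][2]+.005);t=R.from_quat(s["tool_rot"]).inv().apply(q-np.array(s["tcp_pos"]))*1e3
    print("stripe",cv2.minAreaRect(t[:,:2].astype(np.float32)))
q=plane(c,[(243,217),(324,218)],s["tcp_pos"][2]+.005);print((R.from_quat(s["tool_rot"]).inv().apply(q-np.array(s["tcp_pos"]))*1e3).round(1))
```

```text
width [0.06252038 0.06210736 0.06167018 0.06195954]
yaw 10.868790572755247 [np.float64(11.14751149917243), np.float64(10.58996421795033)]
mid y [-5.4 -4.8 -5.1 -4.9] slot y [  4.8 -14.1   4.3 -14.1]
front outer/inner/back inner/back outer x [ 33.9  42.4 103.9 114.2] front foot at z.018 [25.7 25. ]
plate front [0.7]
red 0.045 x 15.5 16.4 48.0 y -115.8 -93.6
red 0.07 x 21.0 21.8 50.9 y -106.4 -86.0
red 0.097 x 26.9 27.7 54.0 y -96.3 -77.8
stripe ((6.051604270935059, 0.008366107940673828), (28.83980941772461, 10.799102783203125), 0.48001828789711)
[[ 31.5 -16.7  -5.1]
 [ 31.1  18.   -5.1]]
```

```bash
python3 - <<'E'
from h import *
s=json.load(open("w2.json"));y=np.radians(11.3);e=np.array([np.cos(y),np.sin(y)]);n=np.array([-e[1],e[0]])
t=np.array(s["tcp_pos"][:2]);print("pocket",t+.0743*e-.005*n,"tcp",t+.0737*e-.005*n)
E
python3 go.py 0.5522 -0.0398 .07 11.1
```

```text
pocket [ 0.55279383 -0.03986884] tcp [ 0.55220546 -0.03998641]
shift [ 7.35  0.64 12.85] turn [-0.02  0.02  0.12] shift if turned first [ 7.33  0.53 12.87]
```

```bash
python3 -m inch '{"grip":[1,1,1,1,1,1,1,1],"slide":[[2,0.1,2],[3,0.2,3],[2.3,0.23,3],[0,0,3],[0,0,1.5],[0,0,0.37],[0,0,0],[0,0,0]],"dr":[[0,0,0.12],[0,0,0],[0,0,0],[0,0,0],[0,0,0],[0,0,0],[0,0,0],[0,0,0]]}'; python3 go.py 0.5522 -0.040 .0435 11.1
```

```text
time_s: 7.7
tcp_pos: [0.5532, -0.0413, 0.0721]
tool_rot: [0.995, 0.096, 0.001, 0.0]
ft_force: [0.0, 0.3, -1.3]
finger_gap: 0.0397
finger_force: 30.0
shift [-0.08 -0.15  2.86] turn [ 0.   -0.02 -0.02] shift if turned first [-0.07 -0.15  2.86]
```

```bash
python3 -m inch '{"grip":[1,1,1,1,1],"slide":[[-0.05,-0.1,0],[0,0,0.6],[0,0,0.4],[0,0,0.3],[0,0,0]],"dr":[[0,0,0],[0,0,0],[0,0,0],[0,0,0],[0,0,0]]}'; python3 go.py 0.5522 -0.040 .0435 11.1
```

```text
time_s: 8.32
tcp_pos: [0.5515, -0.0404, 0.0576]
tool_rot: [0.995, 0.096, -0.0, -0.0]
ft_force: [-0.5, -0.5, -0.4]
finger_gap: 0.0396
finger_force: 30.0
shift [ 0.07 -0.02  1.41] turn [-0.    0.01 -0.02] shift if turned first [ 0.07 -0.02  1.41]
```

```bash
python3 -m inch '{"grip":[1,1,1,1,1,1],"slide":[[0.05,0,0.3],[0,0,0.3],[0,0,0.3],[0,0,0.3],[0,0,0.15],[0,0,0]],"dr":[[0,0,0],[0,0,0],[0,0,0],[0,0,0],[0,0,0],[0,0,0]]}'; python3 go.py 0.5522 -0.040 .0435 11.1
```

```text
time_s: 9.07
tcp_pos: [0.553, -0.0401, 0.0445]
tool_rot: [0.995, 0.096, 0.001, -0.0]
ft_force: [3.1, 1.1, -0.6]
finger_gap: 0.0397
finger_force: 30.0
shift [-0.08 -0.03  0.1 ] turn [ 0.   -0.02 -0.02] shift if turned first [-0.08 -0.03  0.1 ]
```

```bash
python3 -m inch '{"grip":[1,1,-1,-1,-1,-1,-1,-1],"slide":[[-0.05,0,0.1],[0,0,0.05],[0,0,0],[0,0,0],[0,0,0],[0,0,-1],[0,0,-4],[0,0,-5]],"dr":[[0,0,0],[0,0,0],[0,0,0],[0,0,0],[0,0,0],[0,0,0],[0,0,0],[0,0,0]]}'; python3 -m inch '{"grip":[-1,-1,-1,-1],"slide":[[-4,0,-4],[-4,0,-2],[0,0,0],[0,0,0]],"dr":[[0,0,0],[0,0,0],[0,0,0],[0,0,0]]}';python3 - <<'E'
from h import *
s=telemetry.get_obs();im=optics.capture("wrist");cv2.imwrite("pics/w3.png",im[:,:,::-1])
json.dump({k:list(map(float,s[k])) for k in("tcp_pos","tool_rot")},open("w3.json","w"))
E
```

```text
time_s: 10.07
tcp_pos: [0.5508, -0.0404, 0.1438]
tool_rot: [0.995, 0.096, -0.001, -0.0]
ft_force: [0.3, 0.2, -0.7]
finger_gap: 0.0918
finger_force: 0.0
time_s: 10.58
tcp_pos: [0.4738, -0.0555, 0.2034]
tool_rot: [0.995, 0.096, 0.001, -0.0]
ft_force: [-0.1, -0.3, 0.4]
finger_gap: 0.0933
finger_force: 0.0
```

View pics/w3.png

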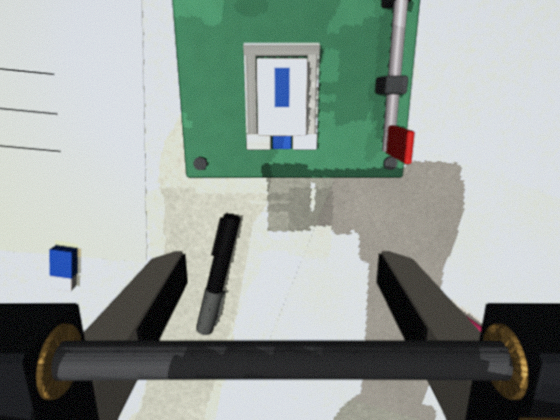

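The shell sits square inside the pocket, with its top at (281,95) and its tongue in the slot at (282,142). The red catch is still upright at (400,145). Next is the catch.

```bash
cat > pl.py <<'E'
# press-local x y z (mm) [tool yaw rel press deg] -> go.py
import sys,subprocess,numpy as np
x,y,z=np.array(sys.argv[1:4],float)/1e3;a=np.radians(11.1);w=float(sys.argv[4]) if len(sys.argv)>4 else 0
subprocess.run(["python3","go.py",str(.5528+x*np.cos(a)-y*np.sin(a)),str(-.0399+x*np.sin(a)+y*np.cos(a)),str(z),str(11.1+w)])
E
python3 pl.py -35 -55 83
```

```text
shift [ 4.54  5.5  11.99] turn [-0.   -0.01 -0.02] shift if turned first [ 4.54  5.51 11.99]
```

```bash
python3 -m inch '{"grip":[1,1,1,1,1,1,1,1],"slide":[[2.2,2.7,0],[2.3,2.8,0],[0,0,2],[0,0,2],[0,0,2],[0,0,2],[0,0,2],[0,0,2]],"dr":[[0,0,0],[0,0,0],[0,0,0],[0,0,0],[0,0,0],[0,0,0],[0,0,0],[0,0,0]]}';python3 -m inch '{"grip":[1,1,1,1,1,1],"slide":[[0,0,0],[0,0,0],[0,1,0],[0,1,0],[0,1,0],[0,1,0]],"dr":[[0,0,0],[0,0,0],[0,0,0],[0,0,0],[0,0,0],[0,0,0]]}'; python3 pl.py -35 -115 76
```

```text
time_s: 11.62
tcp_pos: [0.5285, -0.1005, 0.0811]
tool_rot: [0.995, 0.096, -0.001, -0.0]
ft_force: [0.3, 0.1, 0.2]
finger_gap: 0.0175
finger_force: 0.0
time_s: 12.38
tcp_pos: [0.5353, -0.1406, 0.083]
tool_rot: [0.995, 0.096, -0.0, -0.0]
ft_force: [-0.5, 1.7, 0.4]
finger_gap: 0.0005
finger_force: 0.7
shift [0.16 1.96 0.7 ] turn [-0.01  0.   -0.02] shift if turned first [0.15 1.95 0.7 ]
```

```bash
python3 -m inch '{"grip":[1,1,1,1,1,1,1],"slide":[[0.1,1,0.3],[0,1,0.4],[0,0.8,0.7],[0,0.8,0.8],[0,0,0.5],[0,0,0.3],[0,0,0]],"dr":[[0,0,0],[0,0,0],[0,0,0],[0,0,0],[0,0,0],[0,0,0],[0,0,0]]}'; python3 pl.py -35 -131 54
```

```text
time_s: 13.25
tcp_pos: [0.5436, -0.1775, 0.055]
tool_rot: [0.995, 0.095, 0.0, 0.002]
ft_force: [-3.9, -1.8, 12.8]
finger_gap: 0.0003
finger_force: 6.3
shift [ 0.05 -0.22  0.1 ] turn [ 0.03 -0.01 -0.03] shift if turned first [ 0.06 -0.22  0.1 ]
```

```bash
python3 -m inch '{"grip":[1,1,1,1,1,1,1,1],"slide":[[0,0,-1],[0,0,-4],[-1,0,-5],[-3,-1,-5],[-3,-1,-4],[0,-1,-4],[0,0,0],[0,0,0]],"dr":[[0,0,0],[0,0,0],[0,0,0],[0,0,0],[0,0,0],[0,0,0],[0,0,0],[0,0,0]]}'
python3 - <<'E'
from h import *
s=telemetry.get_obs();im=optics.capture("wrist");cv2.imwrite("pics/w4.png",im[:,:,::-1])
json.dump({k:list(map(float,s[k])) for k in("tcp_pos","tool_rot")},open("w4.json","w"))
E
python3 pl.py 138 0 350 90
```

```text
time_s: 14.25
tcp_pos: [0.4684, -0.1592, 0.2823]
tool_rot: [0.995, 0.096, -0.001, -0.0]
ft_force: [-0.2, -0.1, -0.3]
finger_gap: 0.0004
finger_force: 0.0
shift [ 24.36 -10.14  -6.88] turn [-3.000e-02  1.000e-02 -1.502e+01] shift if turned first [10.08 24.4  -6.83]
```

View pics/w4.png

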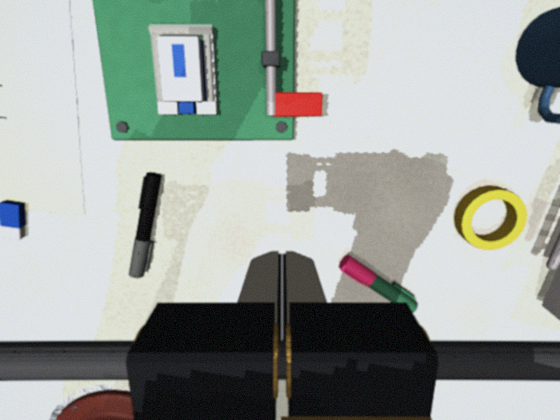

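The red thumb plate now lies flat outwards at (298,104). The shell is still seated at (182,70). Next I turn and go above the handle.

```bash
python3 -m inch '{"grip":[-1,-1,-1,-1,-1,-1,-1,-1],"slide":[[0,0,-2],[0,0,-2],[0,0,-2],[0,0,-0.9],[0,0,0],[0,0,0],[0,0,0],[0,0,0]],"dr":[[0,0,-1],[0,0,-1],[0,0,-1],[0,0,-1],[0,0,-1],[0,0,-1],[0,0,-1],[0,0,-1]]}';python3 -m inch '{"grip":[-1,-1,-1,-1,-1,-1,-1,-1],"slide":[[0,0,0],[0,0,0],[0,0,0],[0,0,0],[0,0,0],[0,0,0],[0,0,0],[0,0,0]],"dr":[[0,0,-1],[0,0,-1],[0,0,-1],[0,0,-1],[0,0,-1],[0,0,-1],[0,0,-1],[0,0,0]]}'; python3 pl.py 138 0 350 90
```

```text
time_s: 15.3
tcp_pos: [0.4684, -0.1595, 0.35]
tool_rot: [0.87, 0.494, -0.001, -0.002]
ft_force: [0.1, -0.3, 0.2]
finger_gap: 0.0764
finger_force: 0.0
time_s: 16.3
tcp_pos: [0.4685, -0.1596, 0.3503]
tool_rot: [0.637, 0.771, -0.0, -0.002]
ft_force: [-0.3, -0.5, 0.2]
finger_gap: 0.093
finger_force: 0.0
shift [ 1.021e+01  2.434e+01 -1.000e-02] turn [-0.03 -0.02 -0.04] shift if turned first [10.12 24.38  0.03]
```

```bash
python3 -m inch '{"grip":[-1,-1,-1,-1,-1,-1,-1],"slide":[[2,4.8,0],[2,4.9,0],[2,4.9,0],[2,4.9,0],[2.1,4.9,0],[0,0,0],[0,0,0]],"dr":[[0,0,0],[0,0,0],[0,0,0],[0,0,0],[0,0,0],[0,0,0],[0,0,0]]}'
python3 - <<'E'
from h import *
s=telemetry.get_obs();im=optics.capture("wrist");cv2.imwrite("pics/w5.png",im[:,:,::-1])
json.dump({k:list(map(float,s[k])) for k in("tcp_pos","tool_rot")},open("w5.json","w"))
E
python3 pl.py 138 0 258 90
```

```text
time_s: 17.18
tcp_pos: [0.6889, -0.0144, 0.3507]
tool_rot: [0.637, 0.771, -0.001, -0.001]
ft_force: [-1.1, -0.4, 0.6]
finger_gap: 0.0927
finger_force: 0.0
shift [ 0.19 -0.    9.36] turn [-0.01  0.01 -0.04] shift if turned first [ 0.18 -0.02  9.36]
```

View pics/w5.png

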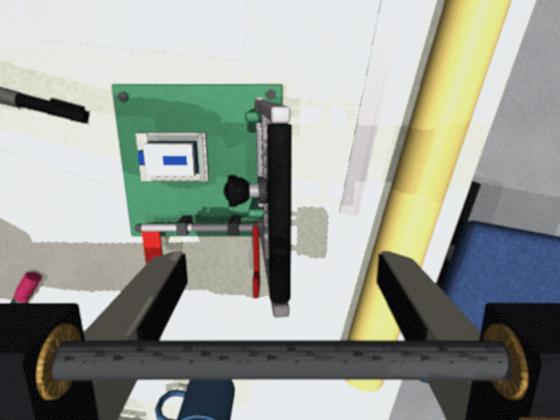

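The handle bar is at columns 269–291, rows 120–303, midway between the fingers. The catch's stop plate at (256,262) has swung outwards. I'll check the bar centre numerically.

Run:
```python
from h import *
s=json.load(open("w5.json"));c=cam("wrist",s)
q=plane(c,[(280,120),(280,303),(280,212)],.273);print((R.from_quat(s["tool_rot"]).inv().apply(q-np.array(s["tcp_pos"]))*1e3).round(1))
```

```text
[[ 65.9  -0.6  77.7]
 [-61.4  -0.7  77.7]
 [  6.7  -0.6  77.7]]
```

```bash
python3 -m inch '{"grip":[-1,-1,-1,-1,-1,1,1,1],"slide":[[0.2,0,3],[0,0,3],[0,0,2.3],[0,0,1],[0,0,0],[0,0,0],[0,0,0],[0,0,0]],"dr":[[0,0,0],[0,0,0],[0,0,0],[0,0,0],[0,0,0],[0,0,0],[0,0,0],[0,0,0]]}';python3 -m inch '{"grip":[1,1,1,1,1,1],"slide":[[0,0,0],[0,0,0],[0,0,0],[0,0,0],[0,0,0],[0,0,0]],"dr":[[0,0,0],[0,0,0],[0,0,0],[0,0,0],[0,0,0],[0,0,0]]}'
python3 - <<'E'
import numpy as np
# arc in tool axes: tool y=+press x, tool z=down ; cm
th=np.linspace(0,1.69,25);a=.12-th
p=np.c_[19*np.sin(a),-19*np.cos(a)];print(np.diff(p,axis=0).round(2).tolist())
E
```

```text
time_s: 18.23
tcp_pos: [0.6891, -0.0117, 0.2596]
tool_rot: [0.636, 0.771, 0.0, 0.0]
ft_force: [1.1, -0.1, 1.0]
finger_gap: 0.0674
finger_force: 0.0
time_s: 18.98
tcp_pos: [0.6872, -0.0122, 0.2588]
tool_rot: [0.636, 0.771, -0.002, -0.001]
ft_force: [-4.8, -0.3, 2.7]
finger_gap: 0.0155
finger_force: 30.0
[[-1.33, -0.11], [-1.34, -0.02], [-1.34, 0.07], [-1.33, 0.17], [-1.31, 0.26], [-1.29, 0.35], [-1.26, 0.44], [-1.23, 0.53], [-1.19, 0.62], [-1.14, 0.7], [-1.09, 0.78], [-1.03, 0.85], [-0.97, 0.92], [-0.9, 0.99], [-0.83, 1.05], [-0.75, 1.1], [-0.67, 1.15], [-0.59, 1.2], [-0.51, 1.24], [-0.42, 1.27], [-0.33, 1.3], [-0.24, 1.32], [-0.14, 1.33], [-0.05, 1.34]]
```

```bash
python3 -m inch '{"grip":[1,1,1,1,1,1,1,1],"slide":[[0,-1.33,-0.1],[0,-1.34,0],[0,-1.34,0.07],[0,-1.33,0.17],[0,-1.31,0.26],[0,-1.29,0.35],[0,-1.26,0.44],[0,-1.23,0.53]],"dr":[[0,0,0],[0,0,0],[0,0,0],[0,0,0],[0,0,0],[0,0,0],[0,0,0],[0,0,0]]}'
cat > lev.py <<'E'
from h import *
s=telemetry.get_obs();a=np.radians(11.1);M=R.from_quat(s["tool_rot"]).as_matrix();g=s["tcp_pos"]-.011*M[:,2]
d=g-np.array([.5528,-.0399,0]);x=d[0]*np.cos(a)+d[1]*np.sin(a);y=-d[0]*np.sin(a)+d[1]*np.cos(a)
print("grasp local",(np.array([x,y,d[2]])*1e3).round(1),"radius",np.hypot(x-.115,d[2]-.08),"theta",.12+np.arctan2(.115-x,d[2]-.08),"F",s["ft_force"],s["finger_gap"],s["finger_force"])
E
python3 lev.py
```

```text
time_s: 19.98
tcp_pos: [0.5899, -0.0311, 0.2443]
tool_rot: [0.636, 0.771, 0.004, 0.004]
ft_force: [1.9, -0.2, 4.7]
finger_gap: 0.015
finger_force: 30.0
grasp local [ 38.    1.5 255.3] radius 0.19149499323642988 theta 0.5338306912233639 F [ 1.92542969 -0.24661957  4.72134898] 0.015033345320144607 30.00087261199951
```

```bash
python3 -m inch '{"grip":[1,1,1,1,1,1,1,1],"slide":[[0,-1.19,0.62],[0,-1.14,0.7],[0,-1.09,0.78],[0,-1.03,0.85],[0,-0.97,0.92],[0,-0.9,0.99],[0,-0.83,1.05],[0,-0.75,1.1]],"dr":[[0,0,0],[0,0,0],[0,0,0],[0,0,0],[0,0,0],[0,0,0],[0,0,0],[0,0,0]]}'
python3 lev.py
```

```text
time_s: 20.98
tcp_pos: [0.5076, -0.0471, 0.1729]
tool_rot: [0.636, 0.771, -0.001, -0.0]
ft_force: [-6.1, -0.9, 10.7]
finger_gap: 0.0151
finger_force: 30.0
grasp local [-45.7   1.7 183.9] radius 0.19140214847018036 theta 1.1168781481475794 F [-6.07224052 -0.93402436 10.73457623] 0.015082182149994749 30.001673698425293
```

```bash
python3 -m inch '{"grip":[1,1,1,1,1,1,1,1],"slide":[[0,-0.67,1.15],[0,-0.59,1.2],[0,-0.51,1.24],[0,-0.42,1.27],[0,-0.33,1.3],[0,-0.24,1.32],[0,-0.14,1.2],[0,0,0.8]],"dr":[[0,0,0],[0,0,0],[0,0,0],[0,0,0],[0,0,0],[0,0,0],[0,0,0],[0,0,0]]}'
python3 lev.py;python3 -m inch '{"grip":[1,1],"slide":[[0,0,0],[0,0,0]],"dr":[[0,0,0],[0,0,0]]}';python3 lev.py
```

```text
time_s: 21.98
tcp_pos: [0.478, -0.0529, 0.077]
tool_rot: [0.636, 0.771, -0.002, -0.001]
ft_force: [-8.1, -2.0, 12.9]
finger_gap: 0.0152
finger_force: 30.0
grasp local [-75.9   1.7  88. ] radius 0.1910443347082879 theta 1.6487770298879023 F [-8.0792687  -2.02057037 12.90675659] 0.01522471077566696 30.00223696231842
time_s: 22.22
tcp_pos: [0.478, -0.0528, 0.0774]
tool_rot: [0.636, 0.771, -0.002, -0.001]
ft_force: [-7.1, -0.3, 10.4]
finger_gap: 0.0151
finger_force: 30.0
grasp local [-75.8   1.7  88.4] radius 0.19101721205541258 theta 1.6467633850066297 F [-7.12152221 -0.27734799 10.43539753] 0.015132411442805384 30.001920461654663
```

```bash
python3 -m inch '{"grip":[1,1,1,1,1],"slide":[[0,0.05,0.3],[0,0,0.3],[0,0,0.2],[0,0,0],[0,0,0]],"dr":[[0,0,0],[0,0,0],[0,0,0],[0,0,0],[0,0,0]]}';python3 lev.py
```

```text
time_s: 22.85
tcp_pos: [0.4779, -0.0529, 0.0698]
tool_rot: [0.637, 0.771, -0.003, -0.001]
ft_force: [-8.2, -0.7, 14.0]
finger_gap: 0.0152
finger_force: 30.0
grasp local [-76.    1.7  80.8] radius 0.19096120105284758 theta 1.6864024096588222 F [-8.22743101 -0.67784168 14.00191351] 0.015177555336528654 30.002644658088684
```

Almost at the stop. I'll press a little further until the force shows the stop.

```bash
python3 -m inch '{"grip":[1,1,1,1],"slide":[[0,0,0.15],[0,0,0.15],[0,0,0],[0,0,0]],"dr":[[0,0,0],[0,0,0],[0,0,0],[0,0,0]]}';python3 lev.py
```

```text
time_s: 23.35
tcp_pos: [0.4779, -0.0529, 0.0686]
tool_rot: [0.637, 0.771, -0.003, -0.001]
ft_force: [-11.4, 0.2, 29.0]
finger_gap: 0.015
finger_force: 30.0
grasp local [-75.9   1.7  79.6] radius 0.19094440704512625 theta 1.6931141328412243 F [-11.37750114   0.20376802  28.99684513] 0.014966220163972921 30.005402863025665
```

```bash
python3 -m inch '{"grip":[1,1,1,1],"slide":[[0,0,-0.05],[0,0,0],[0,0,0],[0,0,0]],"dr":[[0,0,0],[0,0,0],[0,0,0],[0,0,0]]}';python3 lev.py;python3 - <<'E'
from h import *
im=optics.capture("side")[130:300,180:400];cv2.imwrite("pics/s2.png",cv2.resize(im,None,fx=3,fy=3,interpolation=cv2.INTER_CUBIC)[:,:,::-1])
E
```

```text
time_s: 23.85
tcp_pos: [0.4779, -0.0529, 0.0688]
tool_rot: [0.637, 0.771, -0.003, -0.001]
ft_force: [-10.0, -1.2, 27.3]
finger_gap: 0.015
finger_force: 30.0
grasp local [-75.9   1.7  79.8] radius 0.19092373043464023 theta 1.6918362003687086 F [-9.97076975 -1.20688854 27.28412598] 0.015048998644831951 30.004954934120178
```

View pics/s2.png

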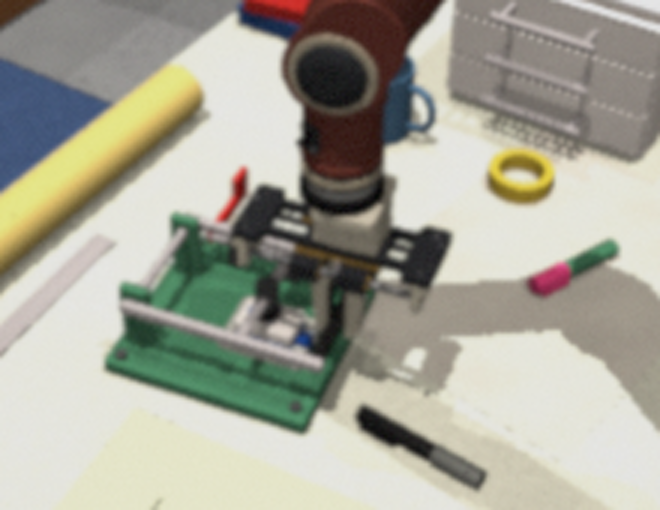

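The lever is level. The pad at (268,300) is on the seated model, the catch lies outwards, and the gripper holds the bar. Handing in.

```bash
python3 -c "
from rig import workorder;print(workorder.finish_job())"
```

```text
the job is handed in; nothing more can be done
None
```

The model body is seated square in the pocket with its tongue in the slot, the red catch is flipped flat outwards, and the gripper still holds the lever at its end stop with the pad on the model; I handed the job in at about 24 s, and no verdict came back.

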